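# Hold the tube mixer's clamp arm open

### The job

On the control console, turn the dial to the green mark and let go of it. Then take the orange post of the tube mixer's sprung clamp arm, swing the arm off the rack all the way to its red end stop, and finish while still holding it there: do not let go. Leave the rack in the mixer and everything else on the bench where it is.

Things in the scene. Friction and masses are not known exactly. Their poses are not given: they have to be found in the camera images.
- dial (a joint): Selector dial on the grey console, rad; grows turning clockwise seen from above; travel 0 to 1.8. Marks at 0 (white dot), 0.6 (yellow), 1.2 (GREEN, the wanted mark) and 1.8 (blue). Friction (about 0.035 N m) keeps it wherever it is left. Starts somewhere between the white mark and a little past the yellow one.
- dial_grip (a point): Centre of the dial's upright black grip bar, on its vertical axis, turning with it. Bar: 44 mm along this point's x (white pointer line points to +x), 14 mm wide along y, from 14 mm below this point to 15 mm above; below it a disc of 23 mm radius, top 14 mm and underside 22 mm below this point (console top 26 mm below). Marks: 15 mm dots on the console 45 mm from the axis; the pointer aims at the dot.
- console: Grey control console, fixed, 140 x 160 mm, 54 mm high, origin at the centre of its underside. The dial's axis stands 15 mm to its -x. Its x axis points half-way between the yellow and green dots: the dial's pointer lies 0.9 rad minus the dial's joint value counter-clockwise from it. Stands left or right of the mixer.
- clamp_arm (a joint): Swing of the mixer's clamp arm about its vertical pivot, rad: 0 at rest across the rack, where its spring holds it; grows as the arm swings open, clockwise seen from above, to the end stop at 1.309. The spring needs about 3 N at the post at the start and 7 N at the stop, and swings the arm back if let go.
- clamp_post (a point): Centre of the free part of the orange round upright post at the arm's end, moving with the arm. Post 14 mm in diameter, its top 28 mm above this point, 130 mm from the pivot axis. The arm's flat bar (16 mm wide, 8 mm thick) has its top 28 mm below, with a 10 mm radius collar 2 mm high round the post; tube caps are 44 mm below. Nothing stands near the post's path above the bar.
- clamp_pivot (a point): On the clamp arm's vertical pivot axis, fixed to the mixer, level with clamp_post. In its axes (x away from the mixer's front, y to the mixer's left, z up) the arm at joint value a points along (-sin a, -cos a, 0). Hub of 19 mm radius, top 22 mm below this point. Red end stop pin: 10 mm in diameter, 47 mm from the axis, top 22 mm below.
- mixer: White tube mixer, fixed, base 200 x 240 mm and 46 mm high, origin at the centre of its underside on the bench, x away from its front. The pivot is 90 mm to its +y; the open arm's post hangs 26 mm in front of its base.
- mixer_rack: White loose rack of 24 red- and white-capped tubes in the mixer, 100 x 144 mm, 82 mm high, 0.45 kg, origin at the centre of its underside. To be left in place.
- sample_tube: Bystander: clear tube with red cap lying on the bench, 90 mm long, 16 mm thick, origin under its middle.
- reagent_bottle: Bystander: white bottle with blue cap, 54 mm in diameter, 130 mm high, origin at the centre of its underside.
- tip_box: Bystander: blue pipette tip box, 85 x 120 x 63 mm, origin at the centre of its underside.
- waste_cup: Bystander: white open cup, 80 mm in diameter, 90 mm high, origin at the centre of its underside.
- marker: Bystander: marker pen lying on the bench, 130 mm long, 13 mm thick, origin under its middle.

How it is judged:
By the outcome, as a careful person would: the job done as asked, in the order asked, and still so for the second after the job is handed in, while the arm keeps its last pose, push and grip.
It also fails if it takes over 61 s, if anything falls off the work surface, if the arm or the gripper's body presses on something with over 40 N, if the wrist force passes 120 N, or if a joint passes its speed limit or range.

### The arm

A 6-joint arm with a two-finger parallel gripper is mounted at the origin on the work surface. World frame = base frame: x ahead of the robot, y to its left, z up, the work surface at z = 0. Lengths are in m, angles in rad, forces in N, time in s.
With the tool pointing down it reaches from about 0.35 to 0.975 m from the base axis. Payload 4.9 kg.
Tool frame: the origin (TCP) lies at the very end of the fingers, on their centre line; the grasp point (between the pads) lies 19 mm behind it; z points along the fingers, x is the direction in which the jaws open and shut, and the axes are right-handed (so a half turn about z gives the same grasp; the last joint's range is limited). The gripper opens to 85 mm and grips with 20 to 120 N. Pads are 22 mm wide; open, the fingers measure 114 mm over their backs; the gripper's body (76 mm by 85 mm) begins 54 mm behind the grasp point. The pads swing forward as they close: fully open they stand 13 mm farther back than shut.
Start: joints at [1.218, 0.053, 1.613, -0, 1.476, -0.119], TCP at [0.145, 0.608, 0.231] pointing down, gripper open.
Joint ranges: [-3.01, 3.01], [-1.01, 2.22], [0.06, 2.58], [-1.02, 4.17], [0.09, 2.62], [-3.14, 3.14]. Speed limits (rad/s): [2.57, 2.57, 3.14, 3.14, 3.14, 3.14].

### API

Orientations are given as a unit quaternion [w, x, y, z].
In Python, from plant import * gives the robot as it stands.
- The arm moves only by the shell command python3 -m inch 'ROWS'. ROWS is text: rows parted by semicolons, each of 7 numbers parted by spaces: the shift along the tool's x, y, z in m, then the turn, a rotation vector about the tool's x, y, z in rad, then the closure, from 0 (fully open) to 1 (shut). A call has 1 to 10 rows; each row shifts and turns the commanded pose from where the row before left it, along the tool's axes as they then stand; what a row does not reach is not made up. A row lasts 1/12 s, in which the tool goes at most 41.7 mm and 7.16 degrees, less where a joint would pass 70% of its speed; a pose out of reach is approached as far as the arm can. A call with a gripper value outside its range is refused whole. The fingers move at their own pace and stop on an object; the grip force is fixed at half the most. Time passes only in rows, so rows that do not move let the fingers close. It gives the time, the measured TCP pose, the force and the opening at its end, in the units of the state.
- state(): the state, without advancing time (a new reading comes with each control period).
- grab_frame(name): name is "scene" or "top"; returns the picture (480x640x3 uint8, blue, green, red); there is no depth.
- camera_info(name): a dict with "vertical_fov" (degrees; the focal length in pixels is half the picture's height over the tangent of half this angle, whatever the lens; pixels are square), "cx", "cy" (the principal point, pixels), "origin" and "rotation" of the camera in the world. Camera axes: x right, y down, z forward; pixel columns grow to the right and rows downward; lengths in m; the calibration is good to about 2 mm. A picture is of the moment at which its call begins. camera_info takes no time and is no camera call.
- job_done(): hands the job in, once; it reports no verdict.
The state is a dict: "time": time; "joint_pos": joint angles; "joint_vel": joint speeds; "joint_efforts": joint torques, N m; "tool_pos": TCP position; "tool_rot": TCP orientation; "contact_force": force on the tool from outside, world axes, zero at the start; "ft_torque": the same for the moment, N m; "gripper_width": opening from 0.0 (shut) to 1.0 (fully open).
Only numpy, scipy, OpenCV 4.12 (cv2) and the standard library are available. Lean on these libraries where they do the work, as an engineer would, in place of code of your own. Each camera call takes 0.05 s, during which the arm holds its last target.

## Working session

There is one attempt and no reset: what is moved stays moved. The work goes in short steps, Python scripts to look and compute and a shell command to move; the robot and the scene stay as the last step left them, time stands still between calls to the robot, and variables do not carry over. Pictures are saved under pics/ and viewed, and the job is handed in when it is done.

```bash
mkdir -p pics; ls; python3 - <<'E'
from plant import *
import cv2
for n in("scene","top"):
    cv2.imwrite(f"pics/{n}0.png",grab_frame(n)); print(n,camera_info(n))
print(state())
E
```

```text
pics
scene {'vertical_fov': 52.852740647558235, 'cx': 320.67125877486563, 'cy': 241.1447456370147, 'origin': array([ 1.03822401, -0.72689853,  1.12076874]), 'rotation': array([-0.33329864,  0.90920126,  0.2351742 , -0.08341573])}
top {'vertical_fov': 46.787895662162384, 'cx': 324.49620724905486, 'cy': 241.7724816502727, 'origin': array([0.51576465, 0.03556407, 1.78431272]), 'rotation': array([ 0.01992897, -0.70642153,  0.70701709, -0.02642512])}
{'time': 0.1, 'joint_pos': array([ 1.21800273e+00,  5.32980785e-02,  1.61416613e+00, -4.90775930e-06,
        1.47599998e+00, -1.19018154e-01]), 'joint_vel': array([ 2.62722493e-04, -1.59505715e-04, -4.80335843e-03,  1.17891099e-03,
        1.90760803e-03,  8.78150166e-05]), 'joint_efforts': array([-3.66280110e-04, -3.94900203e+01, -3.71363604e+01, -1.60820387e-04,
        3.88554996e-03,  4.25832255e-06]), 'tool_pos': array([0.14459687, 0.60745985, 0.23017583]), 'tool_rot': array([ 4.90791199e-04,  7.84745302e-01,  6.19817663e-01, -7.96736492e-04]), 'contact_force': array([-0.115764  ,  0.19283477, -0.43096075]), 'ft_torque': array([-0.03961312,  0.01661899, -0.0402043 ]), 'gripper_width': 1.0014600743879216}
```

View pics/scene0.png

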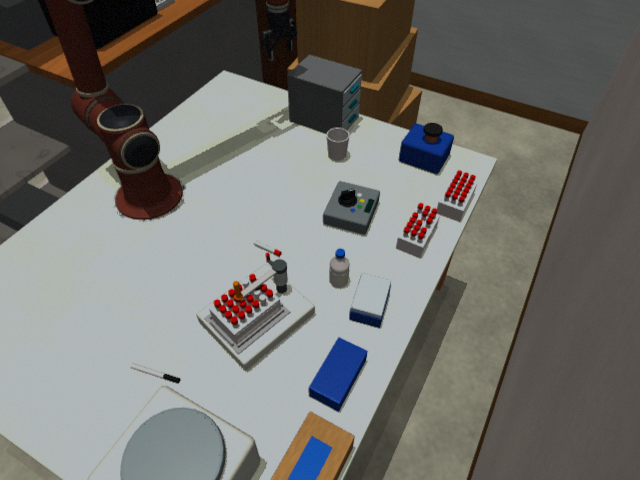

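View pics/top0.png

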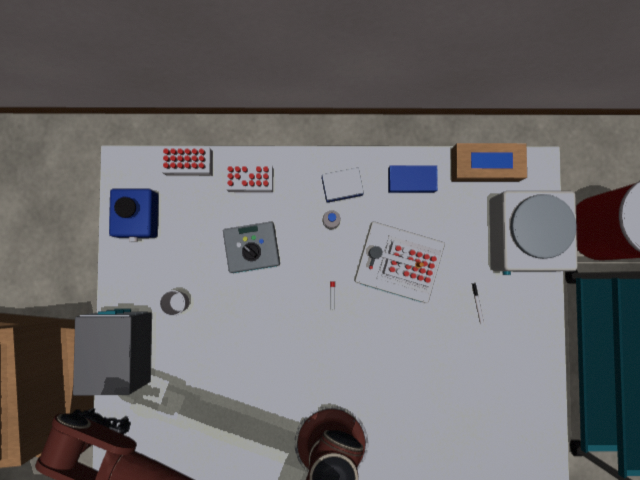

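The top view has world x pointing up and y pointing left. The console is near (251,247) and the mixer near (400,262), with the arm well clear of both. I'll zoom in on each.

```bash
cat > h.py <<'E'
from plant import *
import numpy as np, cv2
from scipy.spatial.transform import Rotation as R
def Rm(q): return R.from_quat(np.r_[q[1:],q[0]]).as_matrix()
def cam(n):
    c=camera_info(n); f=240/np.tan(np.radians(c["vertical_fov"])/2)
    return f,c["cx"],c["cy"],np.array(c["origin"]),Rm(c["rotation"])
def ray(n,u,v):
    f,cx,cy,o,M=cam(n); d=M@np.array([(u-cx)/f,(v-cy)/f,1]); return o,d/np.linalg.norm(d)
def plane(n,u,v,z):
    o,d=ray(n,u,v); return o+d*(z-o[2])/d[2]
def tri(a,b):
    o1,d1=ray("top",*a);o2,d2=ray("scene",*b)
    s=np.linalg.lstsq(np.c_[d1,-d2],o2-o1,rcond=None)[0]
    p,q=o1+s[0]*d1,o2+s[1]*d2; return (p+q)/2,np.linalg.norm(p-q)
def proj(n,p):
    f,cx,cy,o,M=cam(n); c=M.T@(np.array(p)-o); return np.array([cx+f*c[0]/c[2],cy+f*c[1]/c[2]])
def crop(im,x,y,w,h,k,fn): cv2.imwrite(fn,cv2.resize(im[y:y+h,x:x+w],None,fx=k,fy=k,interpolation=cv2.INTER_CUBIC))
E
python3 - <<'E'
from h import *
t=cv2.imread("pics/top0.png");s=cv2.imread("pics/scene0.png")
a=cv2.resize(t[215:280,215:290],(400,347),interpolation=2);b=cv2.resize(t[215:305,350:450],(386,347),interpolation=2)
cv2.imwrite("pics/tz.png",np.hstack([a,b]))
a=cv2.resize(s[170:240,315:390],(372,347),interpolation=2);b=cv2.resize(s[235:365,190:320],(347,347),interpolation=2)
cv2.imwrite("pics/sz.png",np.hstack([a,b]))
E
```

```text
(no output)
```

View pics/tz.png

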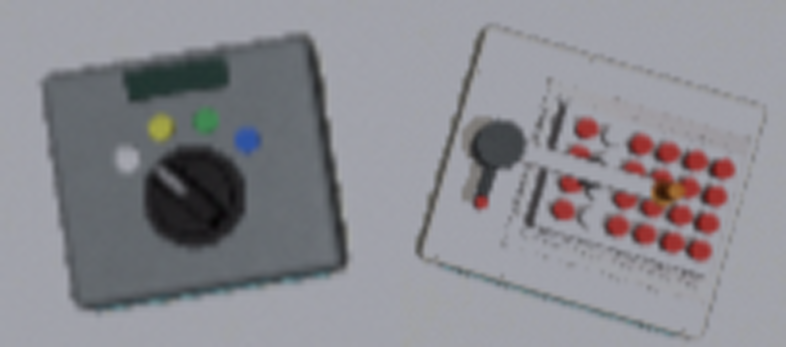

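View pics/sz.png

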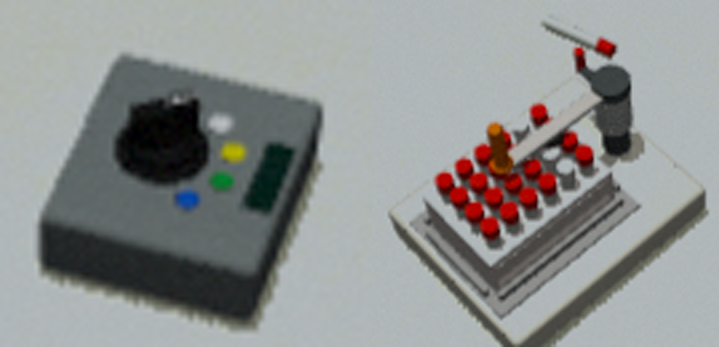

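```bash
python3 - <<'E'
from h import *
def cents(im,lo,hi,x0,y0,x1,y1,mn=3):
    h=cv2.cvtColor(im,cv2.COLOR_BGR2HSV)[y0:y1,x0:x1]
    m=cv2.inRange(h,np.array(lo),np.array(hi)); n,l,st,c=cv2.connectedComponentsWithStats(m)
    return [(st[i,4],(c[i]+[x0,y0]).round(2)) for i in range(1,n) if st[i,4]>=mn]
t=cv2.imread("pics/top0.png");s=cv2.imread("pics/scene0.png")
box={"top":(225,228,275,258),"scene":(325,180,385,225)}
cols={"yellow":((22,110,90),(35,255,255)),"green":((45,100,60),(80,255,255)),"blue":((100,120,90),(130,255,255)),"white":((0,0,150),(179,40,255))}
for n,im in(("top",t),("scene",s)):
    for k,(lo,hi) in cols.items():
        print(n,k,[(a,c,plane(n,*c,0.054).round(4)) for a,c in cents(im,lo,hi,*box[n])])
for n,im,b in(("top",t,(350,215,450,305)),("scene",s,(190,235,320,365))):
    print(n,"orange",cents(im,(8,150,60),(20,255,255),*b))
    h=cv2.cvtColor(im,cv2.COLOR_BGR2HSV)
    print(n,"dark",cents(im,(0,0,0),(179,90,80),*b,8))
E
```

```text
top yellow [(np.int32(14), array([244.71, 238.5 ]), array([0.6398, 0.2688, 0.054 ]))]
top green [(np.int32(13), array([253.38, 237.38]), array([0.6432, 0.2417, 0.054 ]))]
top blue [(np.int32(17), array([260.76, 240.76]), array([0.6327, 0.2186, 0.054 ]))]
top white [(np.int32(13), array([238.38, 244.38]), array([0.6214, 0.2883, 0.054 ])), (np.int32(6), array([225. , 254.5]), array([0.5898, 0.3297, 0.054 ]))]
scene yellow [(np.int32(16), array([361.75, 200.38]), array([0.6389, 0.2726, 0.054 ]))]
scene green [(np.int32(13), array([359.31, 206.  ]), array([0.643 , 0.2469, 0.054 ]))]
scene blue [(np.int32(15), array([352.33, 209.73]), array([0.6313, 0.2221, 0.054 ]))]
scene white [(np.int32(757), array([361.81, 194.56]), array([0.6278, 0.296 , 0.054 ])), (np.int32(12), array([358.75, 194.33]), array([0.619 , 0.2922, 0.054 ]))]
top orange [(np.int32(32), array([418.94, 264.5 ]))]
top dark [(np.int32(11), array([390., 248.])), (np.int32(148), array([374.03, 253.91])), (np.int32(16), array([384.75, 265.94]))]
scene orange [(np.int32(116), array([237.26, 291.25]))]
scene dark [(np.int32(403), array([279.73, 274.97])), (np.int32(58), array([256.05, 291.24])), (np.int32(12), array([244.58, 297.42])), (np.int32(11), array([270.27, 298.27])), (np.int32(26), array([263.15, 302.31])), (np.int32(330), array([243.58, 323.48])), (np.int32(8), array([242.88, 308.62])), (np.int32(9), array([256.89, 309.11])), (np.int32(374), array([280.87, 337.55])), (np.int32(68), array([260.93, 328.21])), (np.int32(12), array([249.42, 314.5 ])), (np.int32(13), array([242.54, 319.85])), (np.int32(112), array([220.21, 342.32])), (np.int32(12), array([235.42, 325.58]))]
```

```bash
python3 - <<'E'
from h import *
P=np.array([[.6214,.2883],[.6398,.2688],[.6432,.2417],[.6327,.2186]]);S=np.array([[.619,.2922],[.6389,.2726],[.643,.2469],[.6313,.2221]])
for Q in(P,S,(P+S)/2):
    # model: dot at angle 0.9-m from console x, radius 45
    a=0.9-np.array([0,.6,1.2,1.8]); M=.045*np.c_[np.cos(a),np.sin(a)]
    A=M-M.mean(0);B=Q-Q.mean(0)
    yaw=np.arctan2((A[:,0]*B[:,1]-A[:,1]*B[:,0]).sum(),(A*B).sum())
    r=np.array([[np.cos(yaw),-np.sin(yaw)],[np.sin(yaw),np.cos(yaw)]])
    c=Q.mean(0)-r@M.mean(0); print("dial axis",c,"yaw",yaw,"res mm",1e3*np.linalg.norm(Q-(M@r.T+c),axis=1),"scale",np.linalg.norm(B)/np.linalg.norm(A))
C=[plane("top",*p,.046)[:2] for p in[(371.8,221.5),(444.6,241.7),(429,302.6),(354.7,281.6)]]
C=np.array(C);print(C,[np.linalg.norm(C[i]-C[(i+1)%4]) for i in range(4)],C.mean(0)); d=C[0]-C[1]+C[3]-C[2];print("mixer yaw",np.arctan2(-d[0],d[1]))
s=cv2.imread("pics/scene0.png");t=cv2.imread("pics/top0.png")
cv2.imwrite("pics/z2.png",np.hstack([cv2.resize(t[240:290,360:430],(560,400),interpolation=2),cv2.resize(s[275:305,227:247],(240,400),interpolation=2)]))
print(tri((418.94,264.5),(237.26,291.25)))
E
```

```text
dial axis [0.59921284 0.24891245] yaw 0.15385742501181385 res mm [0.27258503 0.21295914 0.8479838  0.50110844] scale 1.0022177402961983
dial axis [0.59808704 0.25240735] yaw 0.17113943686008595 res mm [0.71125944 0.75259109 0.39704204 0.48841734] scale 1.0102902076104596
dial axis [0.59864883 0.25065847] yaw 0.16253304987488115 res mm [0.44705475 0.43123929 0.22866758 0.06600682] scale 1.0060890565881753
[[ 0.69382123 -0.12958105]
 [ 0.62992369 -0.35841017]
 [ 0.43933781 -0.30666194]
 [ 0.50503576 -0.07479183]] [np.float64(0.23758295322914744), np.float64(0.19748634811116803), np.float64(0.240997857274417), np.float64(0.19657521029959327)] [ 0.56702962 -0.21736125]
mixer yaw -0.27421540340260303
(array([ 0.55598714, -0.25386036,  0.1696973 ]), np.float64(0.0018373329628538365))
```

View pics/z2.png

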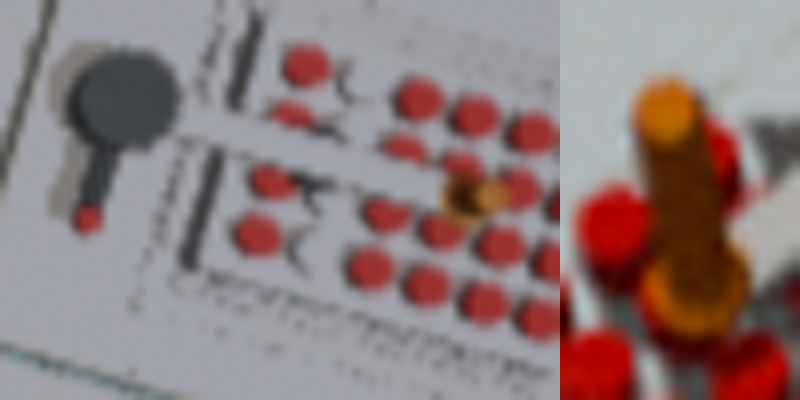

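```bash
python3 - <<'E'
from h import *
t,e=tri((420.8,264.1),(235.3,282.8));print("posttop",t,e)
c,e=tri((417.5,264.8),(237.95,296.5));print("collar",c,e)
h,e=tri((375.55,251.8),(279.6,265.4));print("hubtop",h,e)
# mixer-based
yaw=-.274;r=np.array([[np.cos(yaw),-np.sin(yaw)],[np.sin(yaw),np.cos(yaw)]])
m=np.array([.567,-.2174]);p=m+r@[0,.09];print("pivot guesses",p,h[:2],"dist post",np.linalg.norm(t[:2]-h[:2]))
d=t[:2]-h[:2];print("arm dir yaw",np.arctan2(d[0],-d[1]))
# post from the top disc with nominal height
for z in(.185,.19,.195,.2): print(z,plane("top",420.8,264.1,z),plane("scene",235.3,282.8,z))
# pointer angle: white line vs black bar, top view zoom
t=cv2.imread("pics/top0.png");s=cv2.imread("pics/scene0.png")
cv2.imwrite("pics/z3.png",np.hstack([cv2.resize(t[232:264,235:267],(400,400),interpolation=2),cv2.resize(s[180:212,330:362],(400,400),interpolation=2)]))
E
```

```text
posttop [ 0.55593242 -0.25337726  0.20365581] 0.0009199490479177168
collar [ 0.55524792 -0.25397894  0.14709678] 0.0007875823106013306
hubtop [ 0.59431342 -0.12919875  0.15208614] 0.002645907293212344
pivot guesses [ 0.59135259 -0.13075734] [ 0.59431342 -0.12919875] dist post 0.12997462390194367
arm dir yaw -0.2997653754654516
0.185 [ 0.55604347 -0.25708203  0.185     ] [ 0.54651183 -0.24347847  0.185     ]
0.19 [ 0.55591755 -0.25616712  0.19      ] [ 0.54913915 -0.24606148  0.19      ]
0.195 [ 0.55579162 -0.25525221  0.195     ] [ 0.55176647 -0.24864449  0.195     ]
0.2 [ 0.5556657 -0.2543373  0.2      ] [ 0.55439378 -0.2512275   0.2       ]
```

View pics/z3.png

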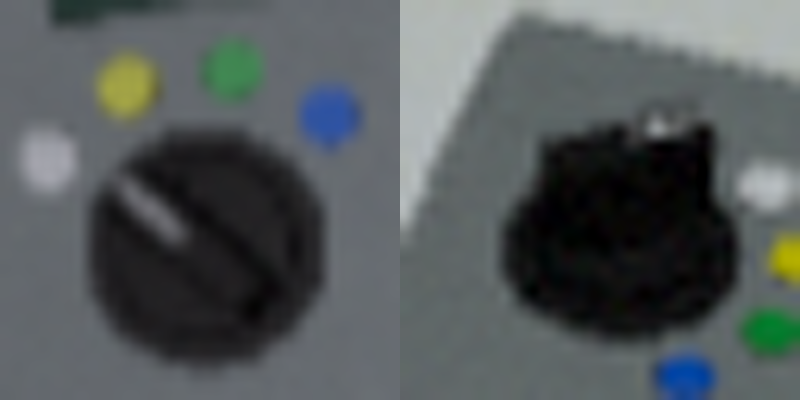

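```bash
cat >> h.py <<'E'
def delta(dw,q=None):
    "world shift -> tool axes"
    q=state()["tool_rot"] if q is None else q
    return Rm(q).T@np.array(dw)
def yaw():
    x=Rm(state()["tool_rot"])[:,0]; return np.arctan2(x[1],x[0])
E
python3 - <<'E'
from h import *
s=state();print("tcp px",proj("top",s["tool_pos"]),proj("scene",s["tool_pos"]),"flange",proj("top",s["tool_pos"]+[0,0,.2]))
# cabinet: top view top-face corners and guess of scene matches
for a,b in [((74,394),(290,72)),((143,394),(330,58)),((152,312),(362,72))]:
    print(tri(a,b))
print("cup",plane("top",175,299,.09))
a=plane("top",235+120/12.5,232+180/12.5,.095);b=plane("top",235+185/12.5,232+240/12.5,.095);d=a-b;w=np.arctan2(d[1],d[0]);print("pointer",w,"dial",.9-(w-.1625), "line end",b)
print("yaw",yaw(), "to dial", delta([.5987-s["tool_pos"][0],.2507-s["tool_pos"][1],.15-s["tool_pos"][2]]))
E
```

```text
tcp px [110.89873988 414.09864892] [280.61058358  58.37780943] flange [ 79.41369956 434.61926382]
(array([0.14568282, 0.73434487, 0.11828407]), np.float64(0.07749419109180646))
(array([0.29050031, 0.52895841, 0.31579693]), np.float64(0.1642317696941245))
(array([0.46626852, 0.49039134, 0.32863242]), np.float64(0.08457763435395343))
cup [0.45332577 0.47352944 0.09      ]
pointer 0.8274114177428903 dial 0.2350885822571097 line end [0.59804097 0.24743516 0.095     ]
yaw 1.3370215547622688 to dial [-0.24171257  0.5244124   0.0805113 ]
```

```bash
python3 - <<'E'
from h import *
for p in[(291,122),(323,131),(357,108)]: print("base",plane("scene",*p,0))
for z in(.2,.25,.3,.35):print(z,[plane("scene",*p,z)[:2].round(3) for p in[(290,72),(329,85),(362,72),(318,57)]],[plane("top",*p,z)[:2].round(3) for p in [(74,394),(143,394),(152,312),(80,318)]])
s=cv2.imread("pics/scene0.png");t=cv2.imread("pics/top0.png")
cv2.imwrite("pics/z4.png",np.hstack([cv2.resize(t[300:450,30:180],(400,400),interpolation=2),cv2.resize(s[20:160,250:390],(400,400),interpolation=2)]))
E
```

```text
base [0.19714799 0.57309091 0.        ]
base [0.33111988 0.58404656 0.        ]
base [0.37763117 0.77958092 0.        ]
0.2 [array([0.192, 0.59 ]), array([0.352, 0.585]), array([0.415, 0.715]), array([0.229, 0.729])] [array([0.193, 0.723]), array([0.192, 0.53 ]), array([0.421, 0.509]), array([0.404, 0.712])]
0.25 [array([0.238, 0.519]), array([0.389, 0.514]), array([0.449, 0.637]), array([0.273, 0.649])] [array([0.203, 0.701]), array([0.203, 0.515]), array([0.424, 0.494]), array([0.408, 0.691])]
0.3 [array([0.284, 0.447]), array([0.427, 0.442]), array([0.483, 0.559]), array([0.317, 0.57 ])] [array([0.213, 0.679]), array([0.213, 0.499]), array([0.427, 0.48 ]), array([0.411, 0.669])]
0.35 [array([0.33 , 0.376]), array([0.464, 0.371]), array([0.516, 0.48 ]), array([0.361, 0.491])] [array([0.224, 0.658]), array([0.223, 0.483]), array([0.43 , 0.465]), array([0.415, 0.648])]
```

View pics/z4.png

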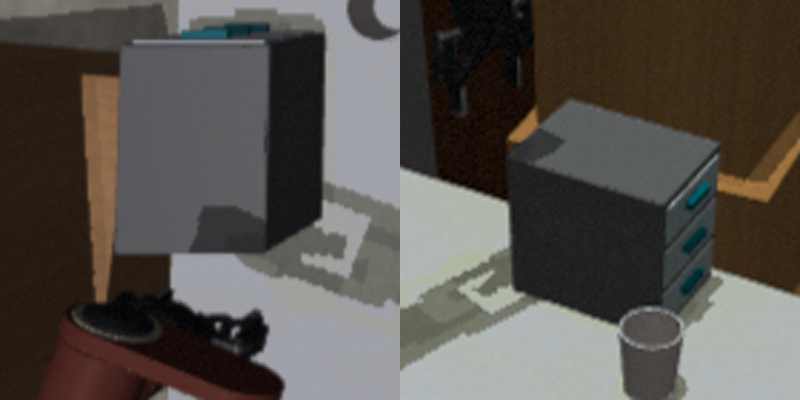

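```bash
python3 -m inch '-.03 .007 -.008 0 0 0 0;-.03 .007 -.008 0 0 0 0;-.03 .007 -.008 0 0 0 0;-.03 .007 -.008 0 0 0 0;-.03 .007 -.008 0 0 0 0'
python3 -m inch '-.0048 .0245 .005 0 0 0 0;-.0048 .0245 .005 0 0 0 0;-.0048 .0245 .005 0 0 0 0;-.0048 .0245 .005 0 0 0 0;-.0048 .0245 .005 0 0 0 0;-.0048 .0245 .005 0 0 0 0;-.0048 .0245 .005 0 0 0 0;-.0048 .0245 .005 0 0 0 0;-.0048 .0245 .005 0 0 0 0;-.0048 .0245 .005 0 0 0 0'
python3 -m inch '-.0048 .0245 .005 0 0 0 0;-.0048 .0245 .005 0 0 0 0;-.0048 .0245 .005 0 0 0 0;-.0048 .0245 .005 0 0 0 0;-.0048 .0245 .005 0 0 0 0;-.0048 .0245 .005 0 0 0 0;-.0048 .0245 .005 0 0 0 0;-.0048 .0245 .005 0 0 0 0;-.0048 .0245 .005 0 0 0 0;-.0048 .0245 .005 0 0 0 0'
python3 -m inch '0 0 0 0 0 -.105 0;0 0 0 0 0 -.105 0;0 0 0 0 0 -.105 0;0 0 0 0 0 -.105 0;0 0 0 0 0 -.105 0;0 0 0 0 0 -.105 0;0 0 0 0 0 -.105 0;0 0 0 0 0 -.105 0;0 0 0 0 0 -.105 0;0 0 0 0 0 -.105 0'
python3 -m inch '0 0 0 0 0 0 0'
python3 - <<'E'
from h import *
s=state();print(s["tool_pos"],yaw(),s["joint_pos"],delta(np.array([.5987,.2507,.17])-s["tool_pos"]))
im=grab_frame("scene");cv2.imwrite("pics/s1.png",im);t=grab_frame("top");cv2.imwrite("pics/t1.png",t)
crop(im,280,100,130,130,4,"pics/s1z.png")
print(proj("scene",s["tool_pos"]))
E
```

```text
time: 0.52
tool_pos: [0.1438, 0.4523, 0.2708]
tool_rot: [0.0, 0.785, 0.62, -0.001]
contact_force: [1.0, -1.2, 0.2]
gripper_width: 0.996
time: 1.35
tool_pos: [0.3721, 0.3496, 0.2205]
tool_rot: [-0.0, 0.785, 0.62, -0.0]
contact_force: [-0.2, -0.3, -0.4]
gripper_width: 0.999
time: 2.18
tool_pos: [0.5992, 0.2463, 0.1703]
tool_rot: [-0.0, 0.785, 0.62, -0.001]
contact_force: [-0.4, -0.3, 0.6]
gripper_width: 1.002
time: 3.02
tool_pos: [0.5981, 0.2469, 0.1705]
tool_rot: [-0.001, 0.366, 0.931, -0.0]
contact_force: [-0.2, -0.5, 0.0]
gripper_width: 1.003
time: 3.1
tool_pos: [0.5981, 0.2469, 0.1706]
tool_rot: [-0.0, 0.368, 0.93, -0.0]
contact_force: [-0.1, -0.6, 0.2]
gripper_width: 1.001
[0.59812546 0.24692505 0.17057742] 2.3885955087044763 [ 2.76598292e-01  1.47117716e-01  1.61463225e+00  1.55636611e-06
  1.38103638e+00 -2.11199783e+00] [0.00216186 0.00314784 0.00057554]
[348.16276153 172.7130574 ]
```

View pics/s1z.png

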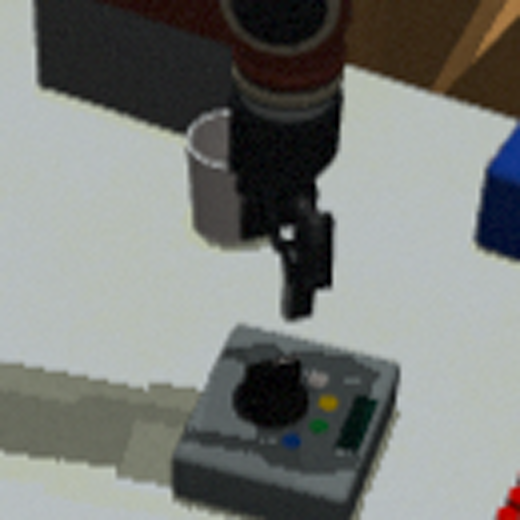

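View pics/t1.png

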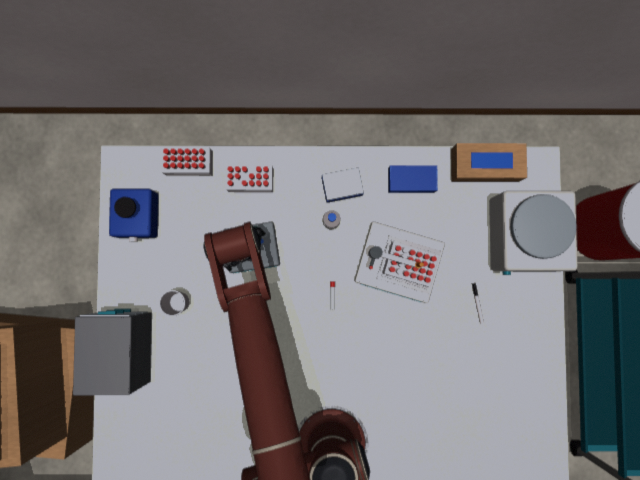

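```bash
python3 -m inch '.002 .003 .0098 0 0 0 0;0 0 .0098 0 0 0 0;0 0 .0098 0 0 0 0;0 0 .0098 0 0 0 0;0 0 .0098 0 0 0 0;0 0 .0098 0 0 0 0;0 0 .0098 0 0 0 0;0 0 .0098 0 0 0 0;0 0 .0098 0 0 0 0;0 0 .0098 0 0 0 0'
python3 -m inch '0 0 0 0 0 0 .3;0 0 0 0 0 0 .6;0 0 0 0 0 0 .7'
python3 - <<'E'
from h import *
s=state();print(s["tool_pos"],s["gripper_width"],s["contact_force"])
im=grab_frame("scene");crop(im,300,140,100,90,7,"pics/s2z.png")
E
```

```text
time: 4.03
tool_pos: [0.5991, 0.2506, 0.0723]
tool_rot: [-0.0, 0.368, 0.93, -0.0]
contact_force: [0.4, 0.4, -0.1]
gripper_width: 0.997
time: 4.28
tool_pos: [0.5994, 0.2507, 0.0737]
tool_rot: [0.0, 0.368, 0.93, 0.0]
contact_force: [0.2, -0.4, 0.3]
gripper_width: 0.604
[0.59944231 0.25068877 0.07367319] 0.6037142286957714 [ 0.19983483 -0.36859601  0.30090721]
```

View pics/s2z.png

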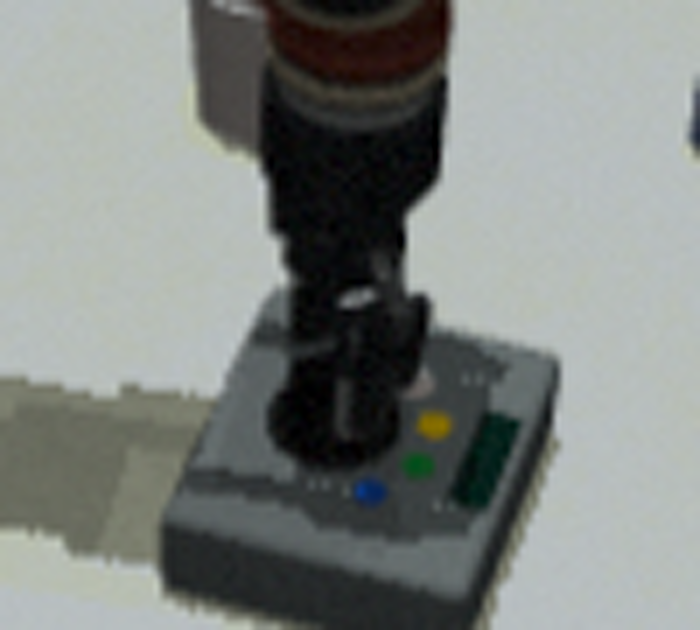

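The scene view shows the fingers straddling the bar over the dial, and there is no contact force. Closing now.

```bash
python3 -m inch '0 0 0 0 0 0 .75;0 0 0 0 0 0 .8;0 0 0 0 0 0 .85;0 0 0 0 0 0 .9;0 0 0 0 0 0 1;0 0 0 0 0 0 1;0 0 0 0 0 0 1;0 0 0 0 0 0 1'
python3 - <<'E'
from h import *
s=state();print(s["tool_pos"],s["gripper_width"],s["contact_force"],s["ft_torque"],yaw())
im=grab_frame("scene");crop(im,300,140,100,90,7,"pics/s3z.png")
E
```

```text
time: 5.0
tool_pos: [0.6002, 0.25, 0.0744]
tool_rot: [0.001, 0.368, 0.93, -0.0]
contact_force: [1.3, -5.2, 4.7]
gripper_width: 0.149
[0.60017125 0.24998365 0.07444317] 0.14875170752436553 [ 1.28391553 -5.19869192  4.6770664 ] [-0.77927024 -0.26286569  0.03693791] 2.3868270858384832
```

View pics/s3z.png

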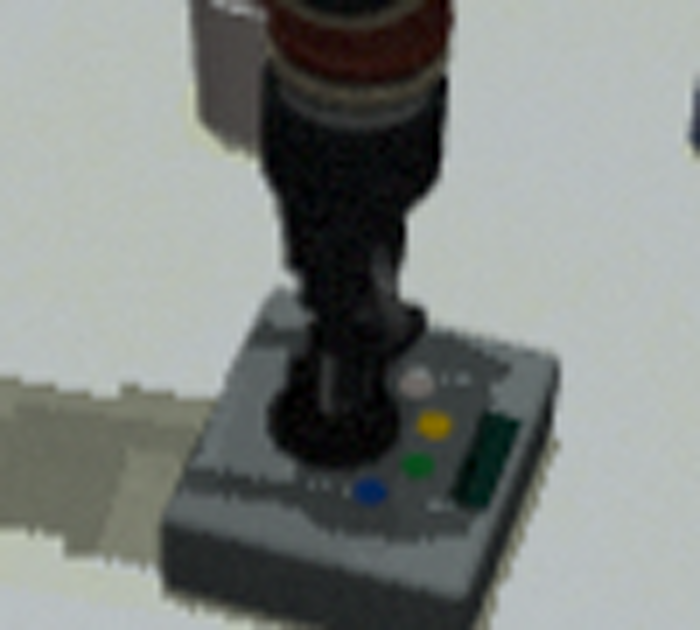

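```bash
python3 -m inch '0 0 0 0 0 .05 1;0 0 0 0 0 .1 1;0 0 0 0 0 .1 1;0 0 0 0 0 .1 1;0 0 0 0 0 .1 1;0 0 0 0 0 .1 1;0 0 0 0 0 .1 1;0 0 0 0 0 .1 1;0 0 0 0 0 .1 1;0 0 0 0 0 .1 1'
python3 -m inch '0 0 0 0 0 0 1;0 0 0 0 0 0 1'
python3 - <<'E'
from h import *
s=state();print(s["tool_pos"],s["gripper_width"],s["contact_force"],s["ft_torque"],yaw())
im=grab_frame("scene");crop(im,300,140,100,90,7,"pics/s4z.png")
E
```

```text
time: 5.88
tool_pos: [0.6002, 0.2501, 0.0745]
tool_rot: [0.001, 0.754, 0.656, 0.001]
contact_force: [1.1, -3.9, 4.6]
gripper_width: 0.148
time: 6.05
tool_pos: [0.6002, 0.2501, 0.0744]
tool_rot: [0.001, 0.753, 0.658, 0.001]
contact_force: [1.9, -5.5, 4.4]
gripper_width: 0.149
[0.60017688 0.2500999  0.07444652] 0.1493592688193717 [ 1.93418839 -5.51308769  4.43126572] [-0.75730542 -0.31735691 -0.03824691] 1.4365279801463187
```

View pics/s4z.png

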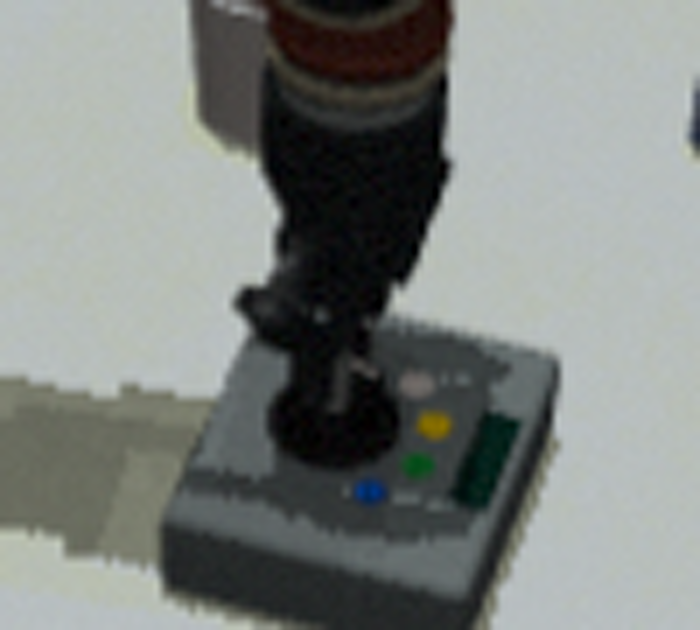

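```bash
python3 -m inch '0 0 0 0 0 0 .8;0 0 0 0 0 0 .5;0 0 0 0 0 0 .2;0 0 0 0 0 0 0;0 0 0 0 0 0 0;0 0 0 0 0 0 0'
python3 -m inch '0 0 -.01 0 0 0 0;0 0 -.02 0 0 0 0;0 0 -.02 0 0 0 0;0 0 -.02 0 0 0 0;0 0 -.02 0 0 0 0;0 0 -.02 0 0 0 0;0 0 -.02 0 0 0 0;0 0 -.02 0 0 0 0;0 0 -.02 0 0 0 0;0 0 -.01 0 0 0 0'
python3 -m inch '-.026 0 0 0 0 0 0;-.026 0 0 0 0 0 0;-.026 0 0 0 0 0 0;-.026 0 0 0 0 0 0;-.026 0 0 0 0 0 0;-.026 0 0 0 0 0 0;-.026 0 0 0 0 0 0;-.026 0 0 0 0 0 0;-.026 0 0 0 0 0 0;-.026 0 0 0 0 0 0'
python3 -m inch '0 0 0 0 0 0 0'
python3 - <<'E'
from h import *
s=state();print(s["tool_pos"],s["gripper_width"],s["contact_force"],yaw(),delta(np.array([.5556,-.2537,.25])-s["tool_pos"]))
t=grab_frame("top");cv2.imwrite("pics/t5.png",t);im=grab_frame("scene")
cv2.imwrite("pics/z5.png",np.hstack([cv2.resize(t[232:264,235:267],(400,400),interpolation=2),cv2.resize(im[180:212,330:362],(400,400),interpolation=2)]))
E
```

```text
time: 6.6
tool_pos: [0.5988, 0.2508, 0.073]
tool_rot: [-0.0, 0.753, 0.658, -0.0]
contact_force: [0.6, -0.2, 1.0]
gripper_width: 0.895
time: 7.43
tool_pos: [0.6001, 0.251, 0.2577]
tool_rot: [0.001, 0.753, 0.658, 0.002]
contact_force: [0.2, -0.5, 1.0]
gripper_width: 0.999
time: 8.27
tool_pos: [0.5639, -0.0082, 0.2534]
tool_rot: [-0.0, 0.753, 0.658, 0.0]
contact_force: [0.1, 0.8, -0.5]
gripper_width: 0.998
time: 8.35
tool_pos: [0.5638, -0.0106, 0.2534]
tool_rot: [0.001, 0.754, 0.657, -0.001]
contact_force: [0.6, -0.3, -0.8]
gripper_width: 0.999
[ 0.56384053 -0.01062408  0.25336446] 0.9986825261474882 [ 0.60215698 -0.28763919 -0.78967909] 1.432779778226301 [-0.24189206  0.02528029  0.00377717]
```

View pics/z5.png

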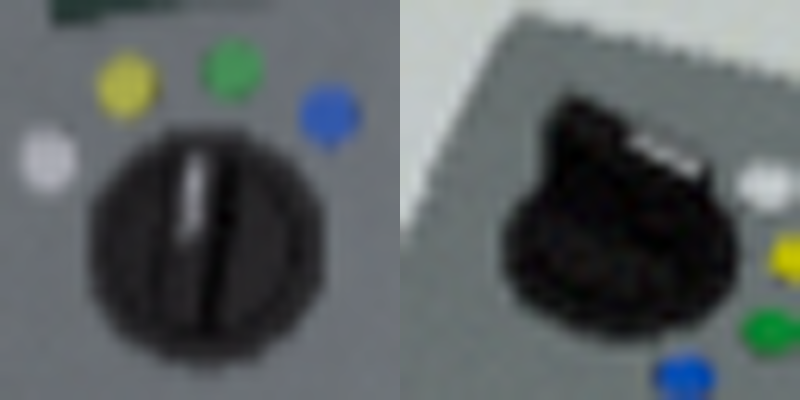

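```bash
python3 - <<'E'
from h import *
t=cv2.imread("pics/t5.png");s=grab_frame("scene")
g=cv2.cvtColor(t,cv2.COLOR_BGR2GRAY)[243:253,246:254]; print(g)
ys,xs=np.nonzero(g>75); w=g[ys,xs].astype(float)-60
for y in range(10):
    r=g[y].astype(float)-45; r[r<15]=0
    if r.sum()>0: print(y+243,(r*np.arange(8)).sum()/r.sum()+246)
a=plane("top",235+198/12.5,232+155/12.5,.095);b=plane("top",235+187/12.5,232+240/12.5,.095);d=a-b;w=np.arctan2(d[1],d[0]);print(w,[.9-(w-y) for y in(.154,.1625,.171)])
a=plane("scene",330+(700-400)/12.5,180+172/12.5,.095);b=plane("scene",330+(632-400)/12.5,180+137/12.5,.095);d=a-b;w=np.arctan2(d[1],d[0]);print(w,[.9-(w-y) for y in(.154,.1625,.171)])
E
```

```text
[[ 83  69  44  41  46  45  42  40]
 [ 52  42  30  37  78  57  31  26]
 [ 32  29  23  47 113  71  29  13]
 [ 28  30  24  61 140  71  21  12]
 [ 31  29  27  70 130  62  16  11]
 [ 34  32  28  72 121  57  14  17]
 [ 34  34  29  71 118  55   8   8]
 [ 36  26  33  77  84  40  15  17]
 [ 35  28  30  57  50  28   8  23]
 [ 34  22  28  36  38  23   9  27]]
243 246.38709677419354
244 250.0
245 250.27659574468086
246 250.0729927007299
247 249.93700787401576
248 249.7378640776699
249 249.73737373737373
250 249.54929577464787
-0.12089177164600243 [np.float64(1.1748917716460023), np.float64(1.1833917716460025), np.float64(1.1918917716460025)]
-0.14162741035091242 [np.float64(1.1956274103509124), np.float64(1.2041274103509125), np.float64(1.2126274103509125)]
```

Both views put the dial within about 0.02 rad of 1.2, so the pointer is on green. Moving on to the post.

```bash
python3 -m inch '-.0242 .0025 0 0 0 0 0;-.0242 .0025 0 0 0 0 0;-.0242 .0025 0 0 0 0 0;-.0242 .0025 0 0 0 0 0;-.0242 .0025 0 0 0 0 0;-.0242 .0025 0 0 0 0 0;-.0242 .0025 0 0 0 0 0;-.0242 .0025 0 0 0 0 0;-.0242 .0025 0 0 0 0 0;-.0242 .0025 0 0 0 0 0'
python3 -m inch '0 0 0 0 0 .12 0;0 0 0 0 0 .12 0;0 0 0 0 0 .12 0;0 0 0 0 0 .12 0;0 0 0 0 0 .12 0;0 0 0 0 0 .12 0;0 0 0 0 0 .12 0;0 0 0 0 0 .12 0;0 0 0 0 0 .12 0;0 0 0 0 0 .12 0'
python3 -m inch '0 0 0 0 0 .12 0;0 0 0 0 0 .12 0;0 0 0 0 0 .12 0;0 0 0 0 0 .12 0;0 0 0 0 0 .04 0;0 0 0 0 0 0 0'
python3 - <<'E'
from h import *
s=state();print(s["tool_pos"],s["joint_pos"],s["contact_force"],yaw(),delta(np.array([.5556,-.2537,.157])-s["tool_pos"]))
im=grab_frame("scene");crop(im,170,220,130,110,6,"pics/s6.png")
E
```

```text
time: 9.33
tool_pos: [0.5575, -0.2501, 0.2533]
tool_rot: [-0.0, 0.752, 0.659, 0.0]
contact_force: [0.4, 0.5, 0.2]
gripper_width: 1.002
time: 10.17
tool_pos: [0.5577, -0.2488, 0.2532]
tool_rot: [-0.0, 0.993, 0.116, 0.0]
contact_force: [0.3, -0.0, -0.1]
gripper_width: 1.0
time: 10.67
tool_pos: [0.5576, -0.2489, 0.2532]
tool_rot: [-0.0, 0.99, -0.14, -0.0]
contact_force: [-0.6, -0.4, 0.9]
gripper_width: 1.002
[ 0.5575726  -0.24891573  0.25317957] [-5.41858146e-01  7.08249830e-03  1.62306707e+00  3.48602932e-04
  1.51178239e+00 -2.60243715e-01] [-0.58475335 -0.36350812  0.93189935] -0.281634999921885 [-0.00054228  0.00518476  0.09617751]
```

View pics/s6.png

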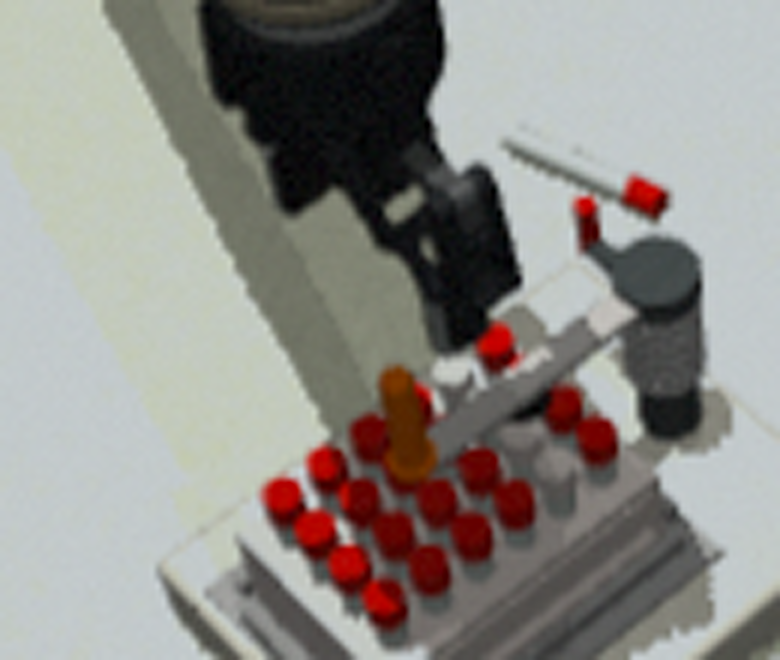

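```bash
python3 -m inch '0 .005 .0096 0 0 0 0;0 0 .0096 0 0 0 0;0 0 .0096 0 0 0 0;0 0 .0096 0 0 0 0;0 0 .0096 0 0 0 0;0 0 .0096 0 0 0 0;0 0 .0096 0 0 0 0;0 0 .0096 0 0 0 0;0 0 .0096 0 0 0 0;0 0 .0096 0 0 0 0'
python3 -m inch '0 0 0 0 0 0 .2;0 0 0 0 0 0 .4;0 0 0 0 0 0 .5'
python3 - <<'E'
from h import *
s=state();print(s["tool_pos"],s["gripper_width"],s["contact_force"])
im=grab_frame("scene");crop(im,170,220,130,110,6,"pics/s7.png")
E
```

```text
time: 11.55
tool_pos: [0.5555, -0.255, 0.1563]
tool_rot: [0.0, 0.99, -0.141, -0.0]
contact_force: [-0.0, -0.6, 0.8]
gripper_width: 1.001
time: 11.8
tool_pos: [0.5558, -0.2552, 0.1577]
tool_rot: [0.0, 0.99, -0.141, 0.0]
contact_force: [1.2, 0.3, 0.2]
gripper_width: 0.601
[ 0.5558082  -0.25521211  0.15771684] 0.6005479685281623 [1.16594886 0.28648135 0.22990025]
```

View pics/s7.png

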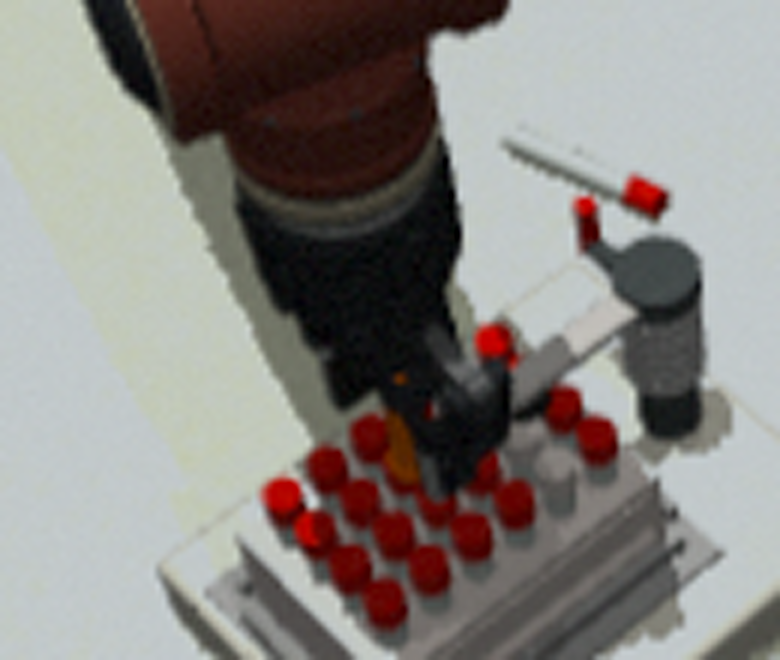

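The post stands between the fingers, with no contact force. Closing.

```bash
python3 -m inch '0 0 0 0 0 0 .6;0 0 0 0 0 0 .7;0 0 0 0 0 0 .8;0 0 0 0 0 0 .9;0 0 0 0 0 0 1;0 0 0 0 0 0 1;0 0 0 0 0 0 1;0 0 0 0 0 0 1'
python3 - <<'E'
from h import *
s=state();print(s["tool_pos"],s["gripper_width"],s["contact_force"],s["ft_torque"])
im=grab_frame("scene");crop(im,170,220,130,110,6,"pics/s8.png")
p=s["tool_pos"][:2]
a0=.285
for piv in [(.5944,-.1292),(.5914,-.1308)]:
    v=p-np.array(piv);print(np.linalg.norm(v),np.arctan2(v[0],-v[1]))
E
```

```text
time: 12.52
tool_pos: [0.5561, -0.2554, 0.158]
tool_rot: [0.0, 0.99, -0.141, 0.001]
contact_force: [2.6, -0.6, 2.1]
gripper_width: 0.147
[ 0.55612981 -0.25535578  0.15800101] 0.14721593821274306 [ 2.59305516 -0.63539216  2.11880053] [-0.16459566 -0.39673108  0.00764765]
0.131832803584744 -0.2945334148572929
0.12945319022937307 -0.2759438207889421
```

View pics/s8.png

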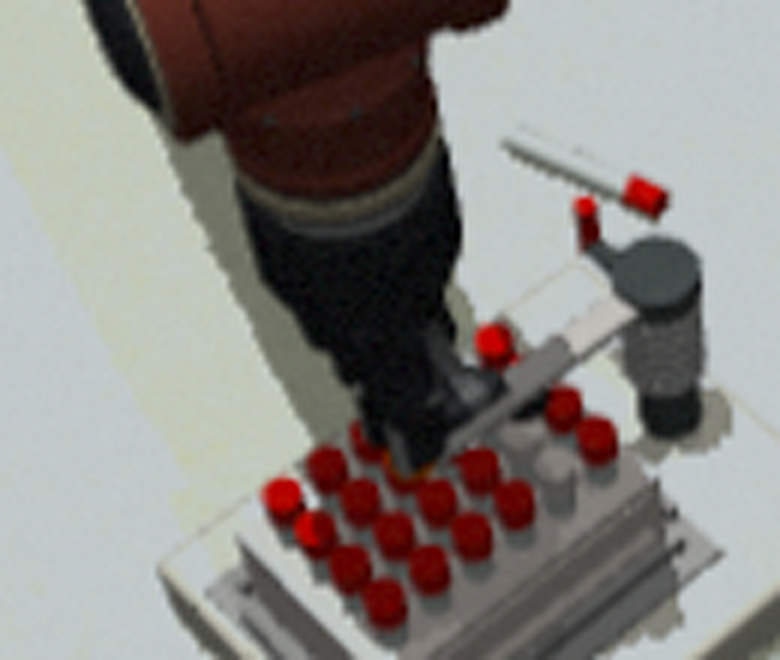

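```bash
python3 -m inch '-.0039 -.0001 0 0 0 .03 1;-.0078 -.0002 0 0 0 .06 1;-.0078 -.0002 0 0 0 .06 1;-.0078 -.0002 0 0 0 .06 1;-.0078 -.0002 0 0 0 .06 1;-.0078 -.0002 0 0 0 .06 1'
python3 - <<'E'
from h import *
s=state();print(s["tool_pos"],yaw(),s["gripper_width"],s["contact_force"],s["ft_torque"])
im=grab_frame("scene");crop(im,170,220,130,110,6,"pics/s9.png")
p=s["tool_pos"][:2]
for piv in [(.5944,-.1292),(.5914,-.1308)]:
    v=p-np.array(piv);print(np.linalg.norm(v),np.arctan2(v[0],-v[1]))
E
```

```text
time: 13.07
tool_pos: [0.5175, -0.2363, 0.1579]
tool_rot: [-0.0, 0.953, -0.303, 0.001]
contact_force: [4.4, 1.6, 3.1]
gripper_width: 0.146
[ 0.51749762 -0.23634046  0.15794369] -0.6157845217521141 0.1463849521699281 [4.43216446 1.61019037 3.06065784] [ 0.10690577 -0.69837318  0.10203412]
0.13188272901164724 -0.622553894818463
0.12884234732764605 -0.6108789215658504
```

View pics/s9.png

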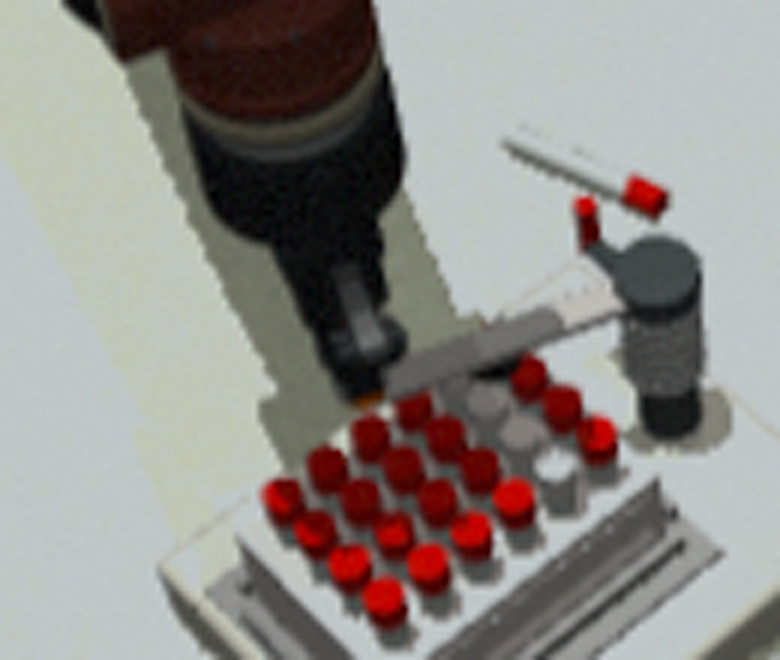

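The arm is swinging with the gripper, and spring force is about 4.5 N. Continuing.

```bash
python3 -m inch '-.0078 -.0002 0 0 0 .06 1;-.0078 -.0002 0 0 0 .06 1;-.0078 -.0002 0 0 0 .06 1;-.0078 -.0002 0 0 0 .06 1;-.0078 -.0002 0 0 0 .06 1;-.0078 -.0002 0 0 0 .06 1;-.0078 -.0002 0 0 0 .06 1'
python3 -m inch '-.0078 -.0002 0 0 0 .06 1;-.0078 -.0002 0 0 0 .06 1;-.0078 -.0002 0 0 0 .06 1;-.0078 -.0002 0 0 0 .06 1;-.0078 -.0002 0 0 0 .06 1;-.0078 -.0002 0 0 0 .06 1;0 0 0 0 0 0 1'
python3 - <<'E'
from h import *
s=state();print(s["tool_pos"],yaw(),s["gripper_width"],s["contact_force"],s["ft_torque"],delta(s["contact_force"]))
p=s["tool_pos"][:2]
for piv in [(.5944,-.1292),(.5914,-.1308)]:
    v=p-np.array(piv);print(np.linalg.norm(v),np.arctan2(v[0],-v[1]))
E
```

```text
time: 13.7
tool_pos: [0.4812, -0.1969, 0.1579]
tool_rot: [-0.001, 0.869, -0.494, 0.002]
contact_force: [7.8, 0.2, -0.0]
gripper_width: 0.148
time: 14.28
tool_pos: [0.4648, -0.1535, 0.158]
tool_rot: [-0.001, 0.767, -0.641, 0.002]
contact_force: [8.1, -3.8, -1.2]
gripper_width: 0.147
[ 0.46479425 -0.1534852   0.15798441] -1.3924118368865226 0.14695872171413085 [ 8.06328671 -3.779012   -1.17729891] [-0.36449646 -1.08129788  0.18192916] [ 5.1465212  -7.26018575  1.21925364]
0.1318613755346639 -1.3855667286541007
0.12862206340042187 -1.3934979064503168
```

```bash
python3 -m inch '-.0052 -.0008 0 0 0 .04 1;-.0052 -.0008 0 0 0 .04 1;-.0052 -.0008 0 0 0 .04 1;0 0 0 0 0 0 1'
python3 - <<'E'
from h import *
from scipy.optimize import least_squares
s=state();print(s["tool_pos"],yaw(),s["contact_force"],delta(s["contact_force"]))
P=np.array([[.55613,-.25536],[.5175,-.23634],[.4812,-.1969],[.4648,-.15349],s["tool_pos"][:2]])
f=least_squares(lambda c:np.linalg.norm(P-c,axis=1)-.13,[.593,-.13]);c=f.x;print(c,f.fun)
a=[np.arctan2(p[0]-c[0],-(p[1]-c[1])) for p in P];print(np.array(a)-a[0])
E
```

```text
time: 14.62
tool_pos: [0.4629, -0.1386, 0.1579]
tool_rot: [0.002, 0.728, -0.686, 0.0]
contact_force: [-3.5, -5.8, 4.7]
gripper_width: 0.145
[ 0.46285289 -0.13857349  0.15792314] -1.51194331819826 [-3.52437413 -5.75370526  4.72223542] [ 5.55046483  3.87079624 -4.69415821]
[ 0.59274762 -0.13045512] [ 1.61737687e-04 -1.00766118e-04 -1.62437482e-04  4.60953640e-06
  1.48177996e-04]
[ 0.         -0.33266771 -0.74839779 -1.10749727 -1.2232044 ]
```

```bash
python3 -m inch '-.004 .0003 0 0 0 .03 1;-.004 .0003 0 0 0 .03 1;0 0 0 0 0 0 1'
python3 - <<'E'
from h import *
s=state();print(yaw(),s["contact_force"],delta(s["contact_force"]))
c=np.array([.59275,-.13046]);v=s["tool_pos"][:2]-c;print(s["tool_pos"],np.linalg.norm(v),-np.arctan2(v[0],-v[1])-.2851)
E
```

```text
time: 14.87
tool_pos: [0.4625, -0.1307, 0.1579]
tool_rot: [-0.001, -0.707, 0.707, -0.001]
contact_force: [-0.3, -5.7, 3.5]
gripper_width: 0.146
-1.5717357304866235 [-0.30835686 -5.66066101  3.47458731] [ 5.67092594  0.30509413 -3.45809783]
[ 0.4625492  -0.13068952  0.15793207] 0.1302010068228892 1.2839334780105989
```

```bash
python3 -m inch '-.0026 0 0 0 0 .02 1;0 0 0 0 0 0 1'
python3 - <<'E'
from h import *
s=state();print(yaw(),s["contact_force"],delta(s["contact_force"]))
c=np.array([.59275,-.13046]);v=s["tool_pos"][:2]-c;print(s["tool_pos"],np.linalg.norm(v),-np.arctan2(v[0],-v[1])-.2851)
t=grab_frame("top");cv2.imwrite("pics/t10.png",t);im=grab_frame("scene")
crop(im,170,200,130,110,6,"pics/s10.png")
E
```

```text
time: 15.03
tool_pos: [0.4626, -0.1281, 0.1579]
tool_rot: [-0.001, -0.7, 0.714, -0.001]
contact_force: [-2.0, -6.1, 5.2]
gripper_width: 0.145
-1.5916110018583713 [-1.99429779 -6.12004156  5.17867089] [ 6.17233632  1.87013522 -5.1629084 ]
[ 0.46255925 -0.12810671  0.15790229] 0.1302120124648241 1.3037701008825042
```

View pics/s10.png

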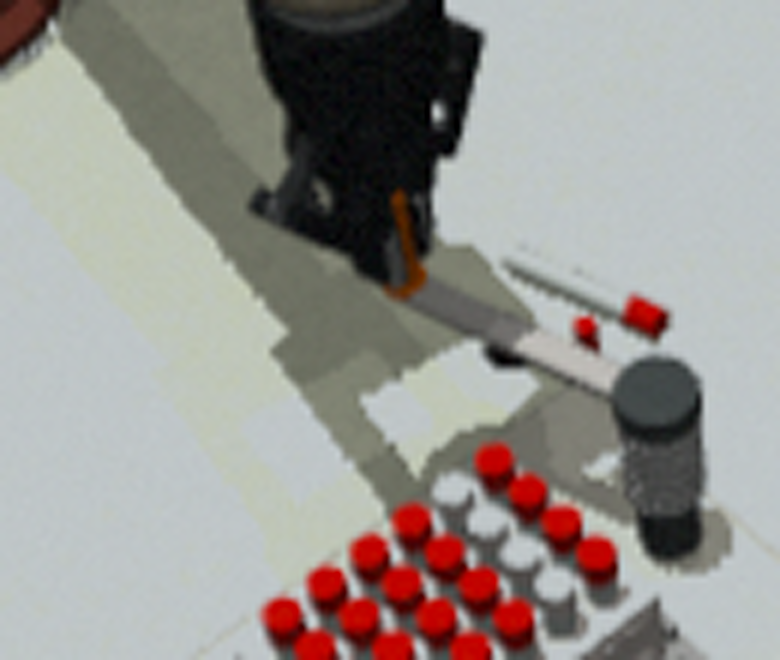

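```bash
python3 -m inch '-.002 -.0002 0 0 0 .01 1;0 0 0 0 0 0 1'
python3 - <<'E'
from h import *
s=state();print(yaw(),delta(s["contact_force"]))
c=np.array([.59275,-.13046]);v=s["tool_pos"][:2]-c;print(s["tool_pos"],np.linalg.norm(v),-np.arctan2(v[0],-v[1])-.2851)
E
python3 -m inch '-.002 -.0002 0 0 0 .0 1;0 0 0 0 0 0 1'
python3 - <<'E'
from h import *
s=state();print(yaw(),delta(s["contact_force"]))
c=np.array([.59275,-.13046]);v=s["tool_pos"][:2]-c;print(s["tool_pos"],np.linalg.norm(v),-np.arctan2(v[0],-v[1])-.2851)
E
```

```text
time: 15.3
tool_pos: [0.4626, -0.1263, 0.1579]
tool_rot: [-0.001, -0.696, 0.718, -0.0]
contact_force: [-2.8, -5.5, 5.9]
gripper_width: 0.148
-1.6016705472779997 [ 5.56110516  2.66690767 -5.84357958]
[ 0.46260426 -0.12625865  0.157923  ] 0.13021353827346585 1.3179670410267597
time: 15.47
tool_pos: [0.4626, -0.1257, 0.1579]
tool_rot: [-0.003, -0.696, 0.718, -0.001]
contact_force: [-3.9, -11.0, 4.9]
gripper_width: 0.144
-1.6016197450931122 [11.16147502  3.5512687  -4.80262136]
[ 0.46260151 -0.12570653  0.1579217 ] 0.13023527035100807 1.322203562538598
```

It only moved 0.5 mm of the 2 mm commanded, and the force jumped. That is the stop. I'll press a little more and check again.

```bash
python3 -m inch '-.002 -.0004 0 0 0 .0 1;0 0 0 0 0 0 1;0 0 0 0 0 0 1;0 0 0 0 0 0 1'
python3 - <<'E'
from h import *
s=state();print(yaw(),delta(s["contact_force"]),s["gripper_width"])
c=np.array([.59275,-.13046]);v=s["tool_pos"][:2]-c;print(s["tool_pos"],np.linalg.norm(v),-np.arctan2(v[0],-v[1])-.2851)
t=grab_frame("top");cv2.imwrite("pics/t11.png",t);im=grab_frame("scene")
a=cv2.resize(im[200:310,170:300],(390,330),interpolation=2)
cv2.imwrite("pics/z11.png",np.vstack([np.hstack([a,cv2.resize(t[215:305,350:450],(390,330),interpolation=2)]),cv2.resize(im[160:240,310:390],(780,260))[:, :]]))
E
```

```text
time: 15.8
tool_pos: [0.4626, -0.1256, 0.158]
tool_rot: [-0.004, -0.696, 0.718, -0.002]
contact_force: [-5.4, -16.6, 5.0]
gripper_width: 0.147
-1.602369066067649 [16.77484411  4.87876986 -4.79131748] 0.1469446083050053
[ 0.46263714 -0.12559239  0.15796066] 0.13020387640998843 1.3230896023366512
```

View pics/z11.png

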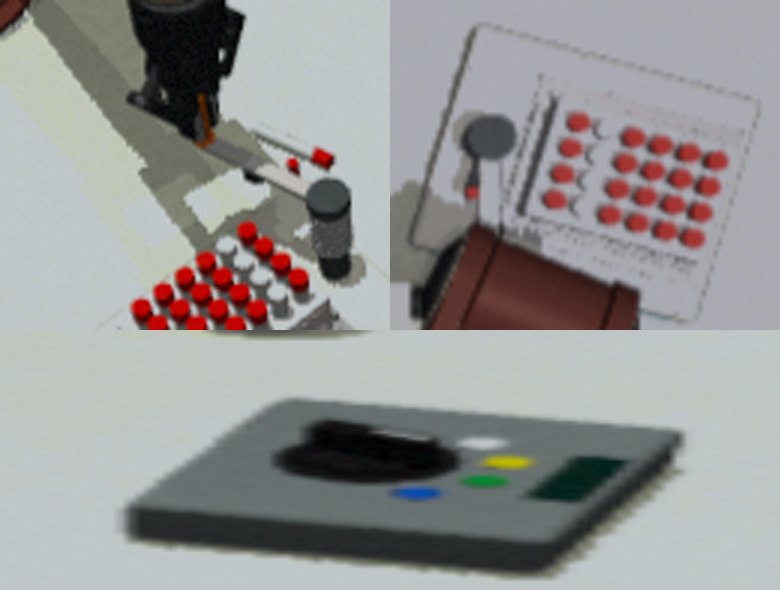

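View pics/t11.png

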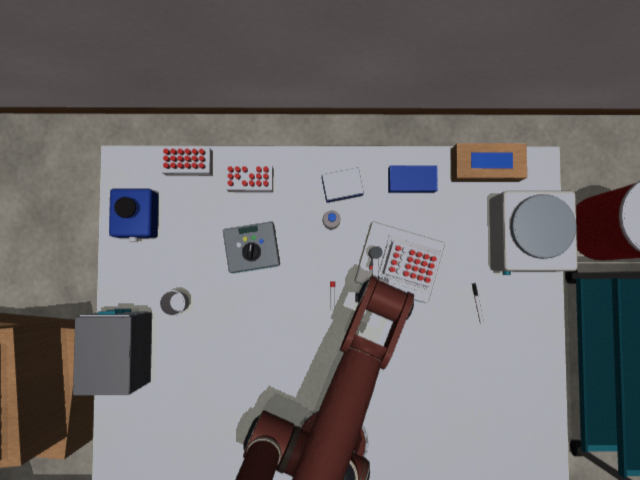

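```bash
python3 -c "
from plant import *
print(job_done())"
```

```text
the job is handed in; nothing more can be done
None
```

The job is handed in, at about 16 s of the 61 s allowed. The dial is on the green mark and released, and the gripper still holds the clamp arm's post at the red end stop.

- **Dial:** I gripped the bar, turned it about 0.95 rad clockwise and let go. Checked after release, it read 1.18 from the top view and 1.20 from the scene view, against 1.2 wanted. The two cameras disagreed by about 4 mm on the dial's position, so I used the average.
- **Clamp arm:** The arm measured about 1.32 rad, against the stop at 1.309. The last 2 mm push moved it only 0.1 mm and raised the force to about 17 N. The top view shows the bar against the red pin. I was still holding the post when I handed in, with the opening steady at 0.147.
- **Other objects:** The rack and the other things on the bench look unmoved in the last pictures. The highest force I read was about 18 N.

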